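Pin a spacer pack in its jig

TASK

Gently push the three loose spacer plates along the jig until they all rest against its stop and their holes line up, then take the headed pin from its wooden stand and pass it upright through all three plates into the hole below, until its head sits flush on the pack. Let go of it, and leave the tin and the black bush where they are; the plates are soft, so never lean hard on them with your hand or with the pin.

Things in the scene. Friction and masses are not known exactly. Their poses are not given: they have to be found in the camera images.
- jig: Grey steel jig fixed to the bench: bed 100 x 76 x 8 mm (x -40 to +60 mm), two cheeks 80 mm long (x -40 to +40), 12 thick, tops at 46 mm, inner faces at y = +-25.75 mm: a channel along x, open at the -x end. Origin: underside, midway between the cheeks; z up.
- jig_mid (a point): Point on the jig 28 mm above its origin. A steel saddle is clamped between the cheeks up to 20 mm either way along the jig's x: its place is NOT measured, feel for it. It has a floor 80 mm long, top at 28 mm, and at the +x end a stop, top at 50 mm. 25 mm before the stop face, at jig y = 0, is the receiving hole: 13.5 mm wide, 20 mm deep, solid bed below.
- jig_mouth (a point): Point at the channel's open end, 80 mm to -x of the jig's origin and 40 mm up. Seated plates overhang the saddle floor by 10 mm on this side and nothing stands under or beside the overhang, so shut fingers reaching down to 20 mm above the bench can push all three ends at once in the jig's +x direction. Free sliding takes under 8 N; at the stop the force climbs.
- plate_low: Lowest of three equal loose, oiled aluminium plates stacked in the jig, about 0.1 kg, 90 (x) x 50 x 8 mm, with a 13.5 mm through hole. Origin: hole axis, at the underside, 28 mm above the bench; it runs x = -65 to +25 mm, the +25 end facing the stop. Each starts 4 to 26 mm short of the stop; at the stop its hole is over the receiving hole. Soft: over 18 N from the fingers or 30 N from the pin marks it.
- plate_mid: Middle plate, the same as plate_low, its underside 36 mm above the bench.
- plate_top: Top plate, the same, its underside 44 mm above the bench, its top face at 52 mm, above the cheeks (46 mm) and the stop (50 mm).
- pin: Loose steel pin, upright, 0.1 kg: shank 12 mm across and 42 mm long, its lowest 3 mm tapering to 10 mm across; above it a round ridged head 22 mm across and 32 mm high. Origin: centre of the tip's face; z along the pin towards the head. It starts standing in the stand, tip 6 mm above the bench, head from 48 to 80 mm. Fully home in the pack its tip is 10 mm above the bench and its head spans 52 to 84 mm.
- stand: Wooden block 60 x 60 x 48 mm fixed to the bench, with a 14 mm hole 42 mm deep in the middle of its top, in which the pin stands. Origin: centre of its underside.
- tin: Bystander: open aluminium tin, 84 mm across, 75 mm high. Origin: centre of its underside. Leave alone.
- bush: Bystander: black plastic cylinder 56 mm across, 70 mm high. Origin: centre of its underside. Leave alone.

How it is judged:
By the outcome, as a careful person would: the job done as asked, in the order asked, and still so for the second after the job is handed in, with the robot touching nothing.
It also fails if it takes over 66 s, if anything falls off the work surface, if the arm or the gripper's body presses on something with over 40 N, if the wrist force passes 120 N, or if a joint passes its speed limit or range.

ROBOT

A 6-joint arm with a two-finger parallel gripper is mounted at the origin on the work surface. World frame = base frame: x ahead of the robot, y to its left, z up, the work surface at z = 0. Lengths are in m, angles in rad, forces in N, time in s.
With the tool pointing down it reaches from about 0.275 to 0.75 m from the base axis. Payload 10.2 kg.
Tool frame: the origin (TCP) lies between the finger pads; the fingertips stand 14 mm ahead of it and the grasp point (between the pads) lies 5 mm behind it (bot.tips_ahead is the distance from the TCP to the fingertips, in m); z points along the fingers, y is the line along which they close (so a half turn about z gives the same grasp; the last joint's range is limited). The gripper opens to 88 mm and grips with 3 to 60 N. Pads are 18 mm wide; open, the fingers measure 123 mm over their backs; the gripper's body (75 mm by 187 mm) begins 45 mm behind the grasp point.
Start: joints at [1.07, 0.313, 1.498, -0, 1.331, -0.223], TCP at [0.144, 0.505, 0.253] pointing down, gripper open.
Joint ranges: [-2.94, 2.94], [-0.97, 2.17], [0.19, 2.56], [-1.23, 4.37], [0.02, 3.11], [-2.88, 2.88]. Speed limits (rad/s): [2.39, 2.39, 3.01, 3.14, 3.14, 3.14].

INTERFACE

Orientations are given as a unit quaternion [w, x, y, z].
In Python, from workcell import readout, get_image, bot, finder gives the robot as it stands.
- The arm moves only by the tool drive_tool, never from a script. Its argument "plan" is a list of rows, each an object with "translation": the shift along the world's x, y, z scaled (see below), a list of three; "turn": the turn, a rotation vector about the world's x, y, z scaled (see below), a list of three. In form: [{"translation": [dx, dy, dz], "turn": [ax, ay, az]}, ...]. A call has 1 to 10 rows; each row is the pose to reach, as a shift and turn from the pose commanded when the call began; what a row does not reach only later rows make up. The controller multiplies each number of a shift by 0.2 m and each number of a turn by 60 degrees. A row lasts 1/12 s, in which the tool goes at most 41.7 mm and 7.16 degrees, less where a joint would pass 70% of its speed; a pose out of reach is approached as far as the arm can. A call with a number of a shift or a turn outside -1 to 1 is refused whole. A call with a gripper value outside its range is refused whole. "jaw" is the closure in counts, from 0 (fully open) to 255 (shut), set as the call begins (left out, the last holds). The fingers move at their own pace and stop on an object; "grip_force" is the grip in N (left out, the last holds). Time passes only in rows, so rows that repeat a pose let the fingers close. It gives the time, the measured TCP pose, the force, the opening and the grip force at its end, in the units of the state.
- readout.observe(): the state, without advancing time (a new reading comes with each control period).
- get_image(name): name is "side" or "top"; returns a dict with "pixels" (400x640x3 uint8, red, green, blue), "vertical_fov" (degrees; the focal length in pixels is half the picture's height over the tangent of half this angle, whatever the lens; pixels are square), "cx", "cy" (the principal point, pixels), "dist_coeffs" ([k1, k2, p1, p2, k3] as OpenCV has them; the pictures are not rectified), "eye" and "attitude" of the camera in the world. Camera axes: x right, y up, looking along -z (the intrinsics and any distortion apply to the point x, -y, -z); pixel columns grow to the right and rows downward; lengths in m; the calibration is good to about 2 mm. A picture is of the moment at which its call begins. There is no depth.
- bot.finish_job(): hands the job in; it is judged then, once.
Trained networks look in a picture, given as the dict that the camera call returned (one of the last four; its "shot" number tells which), for a name from the list of things; names that differ only in an ending like _2 or _b are one class to them, and where a whole thing is asked for, a point or a joint stands for the part that bears it (a point fixed in the world has none). Each returns a list of dicts, best first, with "conf" (0 to 1); they miss things now and then, are a little off and sometimes report something else, mostly with a low value. They report only what shows in the picture. A call takes as long as a camera call.
- finder.masks_of(picture, thing): "region" (400x640 bool, what is visible of it) and "location" ([row, column] in pixels, amid what is visible of it).
- finder.spot_point(picture, thing): "location" ([row, column] in pixels: a listed point, or the origin of a listed thing).
The state is a dict: "clock": time; "joints": joint angles; "joint_velocities": joint speeds; "joint_torque": joint torques, N m; "tcp_pos": TCP position; "tcp_rot": TCP orientation; "wrist_force": force on the tool from outside, world axes, zero at the start; "moment": the same for the moment, N m; "gripper_width": finger opening in m; "gripper_force": force on a finger pad.
Only numpy, scipy, OpenCV 4.12 (cv2) and the standard library are available. Lean on these libraries where they do the work, as an engineer would, in place of code of your own. Each camera call takes 0.05 s, during which the arm holds its last target. There are 200 camera calls.

## Working session

There is one attempt and no reset: what is moved stays moved. The work goes in short steps, Python scripts to look and compute and a tool call to move; the robot and the scene stay as the last step left them, time stands still between calls to the robot, and variables do not carry over. Pictures are saved under pics/ and viewed, at most 10 in all, crops included, and the job is handed in when it is done.

Besides the shell and the picture viewer there is one more tool, called after "Call:" as name([rows], argument=value, ...), one row to a line, values as JSON. drive_tool: Moves the arm, as the interface text tells. Its arguments: {"type":"object","properties":{"plan":{"type":"array","items":{"type":"object","properties":{"translation":{"type":"array","items":{"type":"number","minimum":-1,"maximum":1}},"turn":{"type":"array","items":{"type":"number","minimum":-1,"maximum":1}}}}},"jaw":{"type":"number"},"grip_force":{"type":"number"}},"required":["plan"]}

```bash
mkdir -p pics
cat > h.py <<'E'
import numpy as np, cv2
from scipy.spatial.transform import Rotation as R
from workcell import readout, get_image, bot, finder
def K(p):
    f=p["pixels"].shape[0]/2/np.tan(np.radians(p["vertical_fov"])/2)
    return np.array([[f,0,p["cx"]],[0,f,p["cy"]],[0,0,1.]])
def rot(p):
    a=np.array(p["attitude"]); 
    return a if a.shape==(3,3) else R.from_quat(np.r_[a[1:],a[0]]).as_matrix()
D=np.diag([1,-1,-1.])
def onplane(p,rc,z):
    u=cv2.undistortPoints(np.array([[[rc[1],rc[0]]]],float),K(p),np.array(p["dist_coeffs"]))[0,0]
    d=rot(p)@D@np.r_[u,1]; e=np.array(p["eye"]); return e+d*(z-e[2])/d[2]
def proj(p,X):
    Rc=D@rot(p).T; X=np.atleast_2d(np.array(X,float))
    q=cv2.projectPoints(X,cv2.Rodrigues(Rc)[0],-Rc@np.array(p["eye"]),K(p),np.array(p["dist_coeffs"]))[0][:,0]
    return q[:,::-1]
def save(p,n): cv2.imwrite(f"pics/{n}.png",p["pixels"][:,:,::-1])
E
python3 - <<'E'
from h import *
Z={'jig':0,'jig_mid':.028,'jig_mouth':.04,'plate_top':.044,'plate_mid':.036,'plate_low':.028,'pin':.006,'stand':0,'tin':0,'bush':0}
for n in("top","side"):
    p=get_image(n); save(p,n); print(n,p["eye"],p["attitude"],p["vertical_fov"])
    for t,z in Z.items():
        print(t,[(round(r["conf"],2),np.round(r["location"],1).tolist(),np.round(onplane(p,r["location"],z),4).tolist()) for r in finder.spot_point(p,t)[:2]])
s=readout.observe(); print(s)
E
```

```text
top [0.52274798 0.00412586 1.04768345] [ 0.71198223  0.03007309 -0.0248422  -0.70111324] 48.56374498631707
jig [(0.96, [180.7, 402.7], [0.6481, -0.1834, 0.0])]
jig_mid [(0.64, [179.5, 407.8], [0.6477, -0.1902, 0.028])]
jig_mouth []
plate_top [(0.91, [184.6, 407.1], [0.6341, -0.1856, 0.044])]
plate_mid [(0.52, [181.3, 407.3], [0.6426, -0.1875, 0.036])]
plate_low [(0.59, [175.8, 408.5], [0.6564, -0.1918, 0.028])]
pin []
stand []
tin [(0.86, [205.0, 168.0], [0.5817, 0.3736, 0.0])]
bush [(0.94, [228.5, 484.8], [0.5377, -0.3772, 0.0]), (0.49, [174.4, 407.9], [0.6634, -0.1958, 0.0])]
side [0.34495802 0.73400906 0.62337955] [-0.14530209 -0.08709123  0.45585776  0.87378265] 56.749786508138776
jig [(0.58, [196.1, 327.0], [0.6454, -0.1825, 0.0]), (0.23, [351.8, 265.3], [0.5883, 0.37, 0.0])]
jig_mid [(0.68, [188.4, 327.8], [0.643, -0.1833, 0.028])]
jig_mouth []
plate_top [(0.66, [187.4, 332.2], [0.6242, -0.168, 0.044])]
plate_mid [(0.42, [188.0, 328.9], [0.6365, -0.1741, 0.036])]
plate_low []
pin [(0.71, [281.8, 287.7], [0.6163, 0.1953, 0.006])]
stand [(0.88, [287.7, 292.7], [0.6011, 0.2032, 0.
[... 218 characters left out ...]
1, 'joints': array([ 1.06960661e+00,  3.12916313e-01,  1.49767718e+00,  1.37963455e-05,
        1.33099976e+00, -2.23378950e-01]), 'joint_velocities': array([ 0.00053673,  0.00148299,  0.00164299, -0.00119631, -0.00206459,
        0.00075346]), 'joint_torque': array([-8.55255130e-04, -4.02119744e+01, -2.52419722e+01,  6.94680470e-02,
        3.20052006e-02, -8.14407656e-06]), 'tcp_pos': array([0.14398751, 0.50488524, 0.25272042]), 'tcp_rot': array([-6.37135792e-06,  1.38460745e-01,  9.90367923e-01,  2.09643234e-06]), 'wrist_force': array([ 0.48268362,  0.50914581, -0.86859091]), 'moment': array([0.07220013, 0.01034159, 0.07415259]), 'gripper_force': 0.0, 'gripper_width': 0.08836344235467015}
```

View pics/top.png

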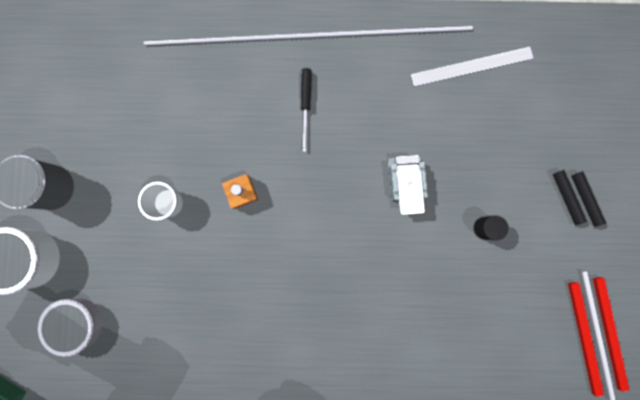

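View pics/side.png

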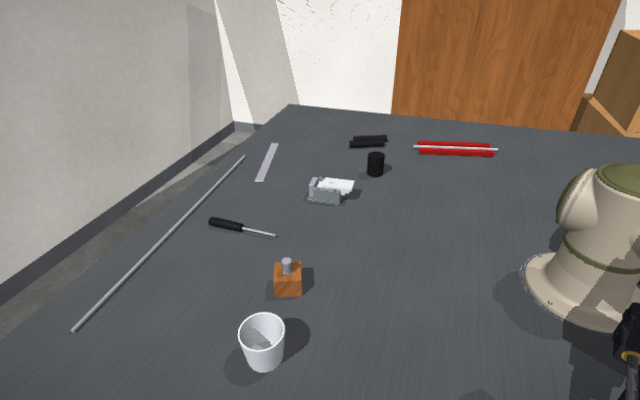

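Run:
```python
from h import *
p=get_image("top"); 
for n,(r,c) in dict(jig=(183,408),st=(190,238)).items():
    cr=p["pixels"][r-36:r+37,c-36:c+37,::-1]; globals()[n]=cv2.resize(cr,(390,390),interpolation=cv2.INTER_CUBIC)
q=get_image("side")
js=cv2.resize(q["pixels"][165:215,295:370,::-1],None,fx=5.2,fy=4*1.3,interpolation=cv2.INTER_CUBIC)
js=cv2.copyMakeBorder(js,0,0,0,780-js.shape[1],cv2.BORDER_CONSTANT)[:210]
cv2.imwrite("pics/z.png",np.vstack([np.hstack([jig,st]),js]))
im=p["pixels"].astype(int)
def rect(m,z,cnt=True):
    pts=np.argwhere(m); W=np.array([onplane(p,a,z)[:2] for a in pts])*1000
    (c,wh,a)=cv2.minAreaRect(W.astype(np.float32)); print(len(pts),W.mean(0),c,wh,a)
m=np.zeros(im.shape[:2],bool); m[150:222,385:432]=im[150:222,385:432].min(-1)>225
n,l,s,_=cv2.connectedComponentsWithStats(m.astype(np.uint8)); print(s)
rect(l==1+np.argmax(s[1:,4]),.052)
m[:]=0; sub=im[165:215,212:262]; m[165:215,212:262]=(sub[...,0]-sub[...,2]>60)&(sub[...,0]>120); rect(m,.048)
for t in("plate_top","pin","stand"):
  for P,nm in((p,"top"),(q,"side")):
    for r in finder.masks_of(P,t)[:1]: print(t,nm,r["conf"],r["region"].sum(),r["location"])
m[:]=0; sub=im[175:205,222:252]; m[175:205,222:252]=(np.ptp(sub,axis=-1)<30)&(sub.min(-1)>140); rect(m,.080)
```

```text
[[     0      0    640    400 254746]
 [   397    155     22      8    125]
 [   397    165     27     49   1129]]
1129 [ 622.93987709 -190.4422541 ] (623.525390625, -190.60671997070312) (109.673095703125, 53.22584533691406) 5.274589538574219
663 [613.13307605 195.35334291] (613.72900390625, 196.14013671875) (64.12004852294922, 62.95600128173828) 21.991619110107422
plate_top top 0.57 910 [191.8, 408.1]
plate_top side 0.8 330 [183.1, 336.8]
pin side 0.44 154 [267.0, 284.9]
stand top 0.89 705 [192.0, 243.4]
stand side 0.95 837 [281.4, 291.1]
85 [613.03939726 197.80335235] (605.2632446289062, 205.69769287109375) (22.001708984375, 44.8073844909668) 46.32666778564453
```

View pics/z.png

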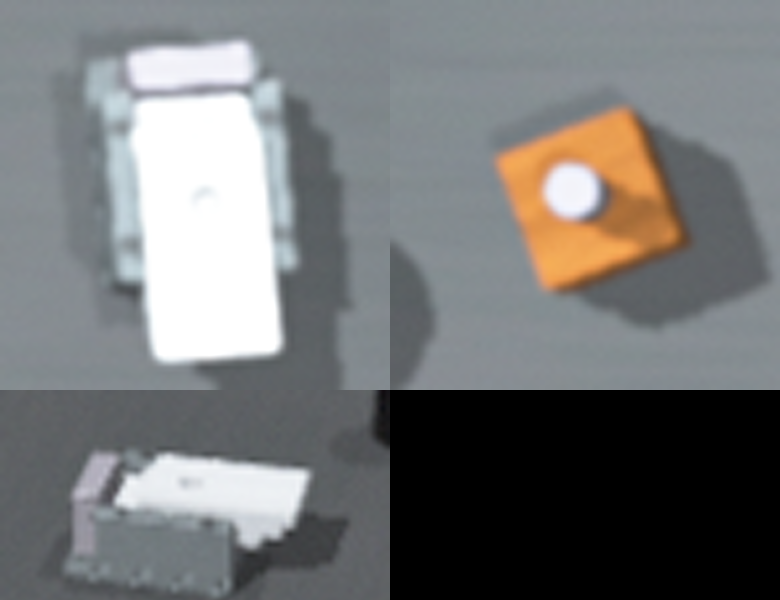

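Call:
drive_tool([
  {"translation": [0.25, -0.44, 0], "turn": [0, 0, 0.18]},
  {"translation": [0.5, -0.88, 0], "turn": [0, 0, 0.353]},
  {"translation": [0.5, -0.88, 0], "turn": [0, 0, 0.353]},
  {"translation": [0.5, -0.88, 0], "turn": [0, 0, 0.353]},
  {"translation": [0.5, -0.88, 0], "turn": [0, 0, 0.353]},
  {"translation": [0.5, -0.88, 0], "turn": [0, 0, 0.353]},
], jaw=255, grip_force=10)

```text
clock: 2.0
tcp_pos: [0.2459, 0.3253, 0.2528]
tcp_rot: [0.0, -0.044, 0.999, -0.0]
wrist_force: [-0.0, -0.4, -1.4]
gripper_width: 0.0502
gripper_force: 0.0
```

Call:
drive_tool([
  {"translation": [0.5, -0.88, 0]},
  {"translation": [0.5, -0.88, 0]},
  {"translation": [0.5, -0.88, 0]},
  {"translation": [0.5, -0.88, 0]},
  {"translation": [0.5, -0.88, 0]},
  {"translation": [0.5, -0.88, 0]},
])

```text
schema error: expected keys translation, turn
```

Call:
drive_tool([
  {"translation": [0.5, -0.88, 0]},
  {"translation": [0.5, -0.88, 0]},
  {"translation": [0.5, -0.88, 0]},
  {"translation": [0.5, -0.88, 0]},
  {"translation": [0.5, -0.88, 0]},
  {"translation": [0.5, -0.88, 0]},
])

```text
schema error: expected keys translation, turn
```

Call:
drive_tool([
  {"translation": [0.49, -0.875, -0.4]},
  {"translation": [0.49, -0.875, -0.4]},
  {"translation": [0.49, -0.875, -0.4]},
  {"translation": [0.49, -0.875, -0.4]},
  {"translation": [0.49, -0.875, -0.4]},
  {"translation": [0.49, -0.875, -0.4]},
  {"translation": [0.49, -0.875, -0.4]},
])

```text
schema error: expected keys translation, turn
```

Call:
drive_tool([
  {"translation": [0.5, -0.88, 0], "turn": [0, 0, 0]},
  {"translation": [0.5, -0.88, 0], "turn": [0, 0, 0]},
  {"translation": [0.5, -0.88, 0], "turn": [0, 0, 0]},
  {"translation": [0.5, -0.88, 0], "turn": [0, 0, 0]},
  {"translation": [0.5, -0.88, 0], "turn": [0, 0, 0]},
  {"translation": [0.5, -0.88, 0], "turn": [0, 0, 0]},
])

```text
clock: 2.5
tcp_pos: [0.3465, 0.1489, 0.2529]
tcp_rot: [0.001, -0.043, 0.999, -0.001]
wrist_force: [0.3, 0.1, 0.3]
gripper_width: 0.0105
gripper_force: 0.0
```

Call:
drive_tool([
  {"translation": [0.5, -0.88, 0], "turn": [0, 0, 0]},
  {"translation": [0.5, -0.88, 0], "turn": [0, 0, 0]},
  {"translation": [0.5, -0.88, 0], "turn": [0, 0, 0]},
  {"translation": [0.5, -0.88, 0], "turn": [0, 0, 0]},
  {"translation": [0.5, -0.88, 0], "turn": [0, 0, 0]},
  {"translation": [0.5, -0.88, 0], "turn": [0, 0, 0]},
])

```text
clock: 3.0
tcp_pos: [0.4462, -0.0269, 0.2524]
tcp_rot: [0.0, -0.044, 0.999, -0.0]
wrist_force: [-0.2, 0.4, 0.1]
gripper_width: 0.0004
gripper_force: 0.0
```

Call:
drive_tool([
  {"translation": [0.47, -0.875, -0.4], "turn": [0, 0, 0]},
  {"translation": [0.47, -0.875, -0.4], "turn": [0, 0, 0]},
  {"translation": [0.47, -0.875, -0.4], "turn": [0, 0, 0]},
  {"translation": [0.47, -0.875, -0.4], "turn": [0, 0, 0]},
  {"translation": [0.47, -0.875, -0.4], "turn": [0, 0, 0]},
  {"translation": [0.47, -0.875, -0.4], "turn": [0, 0, 0]},
  {"translation": [0.47, -0.875, -0.4], "turn": [0, 0, 0]},
])

```text
clock: 3.58
tcp_pos: [0.5382, -0.1984, 0.171]
tcp_rot: [-0.001, -0.045, 0.999, 0.001]
wrist_force: [0.0, 0.1, 0.6]
gripper_width: 0.0007
gripper_force: 0.0
```

Call:
drive_tool([
  {"translation": [0, 0, -0.2], "turn": [0, 0, 0]},
  {"translation": [0, 0, -0.4], "turn": [0, 0, 0]},
  {"translation": [0, 0, -0.6], "turn": [0, 0, 0]},
  {"translation": [0, 0, -0.68], "turn": [0, 0, 0]},
  {"translation": [0, 0, -0.68], "turn": [0, 0, 0]},
  {"translation": [0, 0, -0.68], "turn": [0, 0, 0]},
])

```text
clock: 4.08
tcp_pos: [0.5383, -0.1968, 0.0378]
tcp_rot: [0.0, -0.047, 0.999, -0.0]
wrist_force: [1.2, -0.1, 0.2]
gripper_width: 0.0007
gripper_force: 0.0
```

Run:
```python
from h import *
p=get_image("top");q=get_image("side")
a=cv2.resize(p["pixels"][150:230,365:455,::-1],None,fx=5,fy=5,interpolation=cv2.INTER_CUBIC)
b=cv2.resize(q["pixels"][145:225,295:365,::-1],None,fx=5,fy=5,interpolation=cv2.INTER_CUBIC)
cv2.imwrite("pics/d.png",np.hstack([a,b]))
s=readout.observe();print(s["tcp_pos"],s["wrist_force"])
```

```text
[ 0.53909321 -0.19780608  0.03912619] [-0.38149291 -0.68250162  0.2089524 ]
```

View pics/d.png

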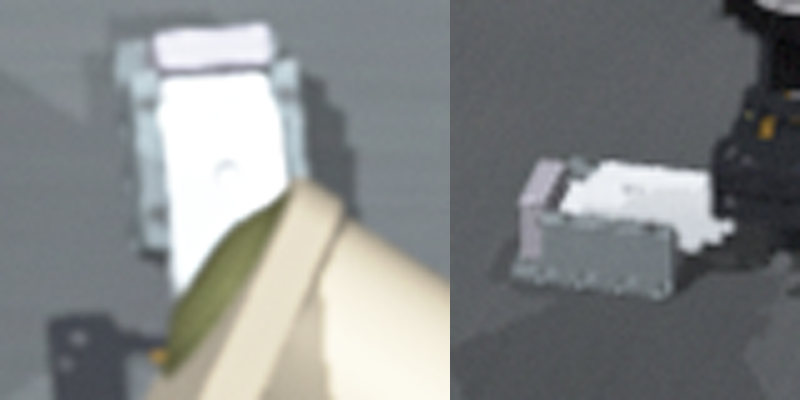

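Call:
drive_tool([
  {"translation": [0.02, 0.002, -0.015], "turn": [0, 0, 0]},
  {"translation": [0.04, 0.004, -0.015], "turn": [0, 0, 0]},
  {"translation": [0.055, 0.005, -0.015], "turn": [0, 0, 0]},
  {"translation": [0.07, 0.006, -0.015], "turn": [0, 0, 0]},
  {"translation": [0.08, 0.007, -0.015], "turn": [0, 0, 0]},
  {"translation": [0.09, 0.008, -0.015], "turn": [0, 0, 0]},
  {"translation": [0.1, 0.009, -0.015], "turn": [0, 0, 0]},
  {"translation": [0.11, 0.01, -0.015], "turn": [0, 0, 0]},
  {"translation": [0.12, 0.011, -0.015], "turn": [0, 0, 0]},
  {"translation": [0.13, 0.012, -0.015], "turn": [0, 0, 0]},
])

```text
clock: 5.02
tcp_pos: [0.5641, -0.1957, 0.0337]
tcp_rot: [-0.0, -0.046, 0.999, 0.0]
wrist_force: [-1.2, -0.1, -0.1]
gripper_width: 0.0007
gripper_force: 0.1
```

Call:
drive_tool([
  {"translation": [0.007, 0.0006, 0.005], "turn": [0, 0, 0]},
  {"translation": [0.014, 0.0013, 0.005], "turn": [0, 0, 0]},
  {"translation": [0.021, 0.0019, 0.005], "turn": [0, 0, 0]},
  {"translation": [0.028, 0.0025, 0.005], "turn": [0, 0, 0]},
  {"translation": [0.035, 0.0032, 0.005], "turn": [0, 0, 0]},
  {"translation": [0.042, 0.0038, 0.005], "turn": [0, 0, 0]},
  {"translation": [0.05, 0.0045, 0.005], "turn": [0, 0, 0]},
])

```text
clock: 5.6
tcp_pos: [0.5741, -0.1948, 0.0347]
tcp_rot: [-0.0, -0.046, 0.999, -0.0]
wrist_force: [-0.5, -0.7, 0.3]
gripper_width: 0.0005
gripper_force: 0.2
```

Call:
drive_tool([
  {"translation": [0.006, 0.0005, 0], "turn": [0, 0, 0]},
  {"translation": [0.012, 0.001, 0], "turn": [0, 0, 0]},
  {"translation": [0.018, 0.0015, 0], "turn": [0, 0, 0]},
  {"translation": [0.024, 0.002, 0], "turn": [0, 0, 0]},
  {"translation": [0.03, 0.0025, 0], "turn": [0, 0, 0]},
  {"translation": [0.036, 0.003, 0], "turn": [0, 0, 0]},
])

```text
clock: 6.1
tcp_pos: [0.5813, -0.1942, 0.0347]
tcp_rot: [-0.0, -0.046, 0.999, 0.0]
wrist_force: [-1.1, -0.0, 0.5]
gripper_width: 0.0004
gripper_force: 0.3
```

Run:
```python
from h import *
p=get_image("top");q=get_image("side")
print(onplane(p,(164.4,408),.05),onplane(p,(183.9,410),.052))
a=cv2.resize(p["pixels"][150:230,365:455,::-1],None,fx=5,fy=5,interpolation=cv2.INTER_CUBIC)
b=cv2.resize(q["pixels"][145:225,295:365,::-1],None,fx=5,fy=5,interpolation=cv2.INTER_CUBIC)
cv2.imwrite("pics/e.png",np.hstack([a,b]))
```

```text
[ 0.67951315 -0.18646177  0.05      ] [ 0.63485304 -0.19058742  0.052     ]
```

View pics/e.png

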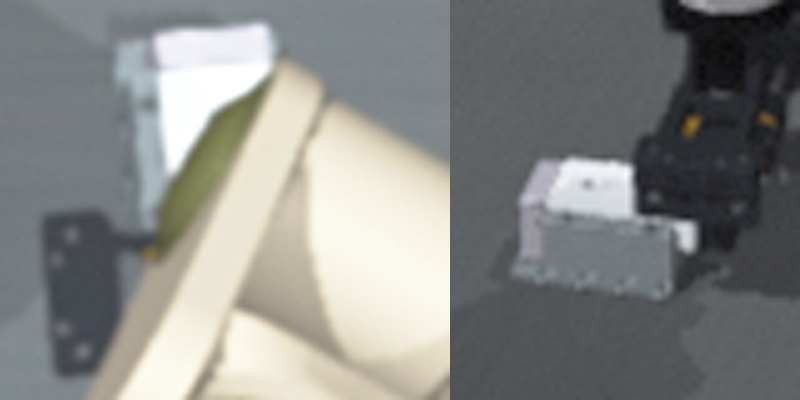

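Call:
drive_tool([
  {"translation": [0.0025, 0.0002, 0], "turn": [0, 0, 0]},
  {"translation": [0.005, 0.0005, 0], "turn": [0, 0, 0]},
  {"translation": [0.005, 0.0005, 0], "turn": [0, 0, 0]},
])

```text
clock: 6.45
tcp_pos: [0.5822, -0.1941, 0.0347]
tcp_rot: [0.0, -0.046, 0.999, 0.0]
wrist_force: [0.2, -0.2, 0.1]
gripper_width: 0.0004
gripper_force: 0.1
```

Call:
drive_tool([
  {"translation": [0.0025, 0.0002, 0], "turn": [0, 0, 0]},
  {"translation": [0.005, 0.0005, 0], "turn": [0, 0, 0]},
  {"translation": [0.005, 0.0005, 0], "turn": [0, 0, 0]},
])

```text
clock: 6.7
tcp_pos: [0.5828, -0.194, 0.0346]
tcp_rot: [-0.001, -0.046, 0.999, 0.0]
wrist_force: [-4.0, -0.2, 2.4]
gripper_width: 0.0002
gripper_force: 2.2
```

Call:
drive_tool([
  {"translation": [0.0015, 0.0001, 0], "turn": [0, 0, 0]},
  {"translation": [0.0015, 0.0001, 0], "turn": [0, 0, 0]},
  {"translation": [0.0015, 0.0001, 0], "turn": [0, 0, 0]},
])

```text
clock: 6.95
tcp_pos: [0.5828, -0.194, 0.0346]
tcp_rot: [-0.001, -0.046, 0.999, 0.0]
wrist_force: [-5.8, 0.1, 2.7]
gripper_width: 0.0001
gripper_force: 3.2
```

Call:
drive_tool([
  {"translation": [0.0015, 0.0001, 0], "turn": [0, 0, 0]},
  {"translation": [0.0015, 0.0001, 0], "turn": [0, 0, 0]},
  {"translation": [0.0015, 0.0001, 0], "turn": [0, 0, 0]},
])

```text
clock: 7.2
tcp_pos: [0.5828, -0.1939, 0.0345]
tcp_rot: [-0.001, -0.046, 0.999, 0.0]
wrist_force: [-8.3, -0.0, 4.4]
gripper_width: 0.0002
gripper_force: 4.2
```

Call:
drive_tool([
  {"translation": [0.0015, 0.0001, 0], "turn": [0, 0, 0]},
  {"translation": [0.0015, 0.0001, 0], "turn": [0, 0, 0]},
  {"translation": [0.0015, 0.0001, 0], "turn": [0, 0, 0]},
])

```text
clock: 7.45
tcp_pos: [0.5828, -0.194, 0.0345]
tcp_rot: [-0.002, -0.046, 0.999, 0.0]
wrist_force: [-9.8, -1.5, 5.6]
gripper_width: 0.0003
gripper_force: 5.1
```

Call:
drive_tool([
  {"translation": [-0.01, -0.001, 0], "turn": [0, 0, 0]},
  {"translation": [-0.1, -0.009, 0], "turn": [0, 0, 0]},
  {"translation": [-0.2, -0.018, 0], "turn": [0, 0, 0]},
  {"translation": [-0.2, -0.018, 0.2], "turn": [0, 0, 0]},
  {"translation": [-0.2, 0.1, 0.4], "turn": [0, 0, 0]},
  {"translation": [-0.2, 0.3, 0.6], "turn": [0, 0, 0]},
  {"translation": [-0.1, 0.5, 0.8], "turn": [0, 0, 0]},
  {"translation": [0, 0.7, 0.8], "turn": [0, 0, 0]},
  {"translation": [0, 0.9, 0.8], "turn": [0, 0, 0]},
  {"translation": [0, 1, 0.8], "turn": [0, 0, 0]},
], jaw=0)

```text
clock: 8.28
tcp_pos: [0.5844, -0.0002, 0.1956]
tcp_rot: [0.002, -0.046, 0.999, -0.0]
wrist_force: [-0.2, -0.1, 0.2]
gripper_width: 0.065
gripper_force: 0.0
```

Run:
```python
from h import *
p=get_image("top");q=get_image("side")
a=cv2.resize(p["pixels"][150:210,375:440,::-1],None,fx=6,fy=6,interpolation=cv2.INTER_CUBIC)
b=cv2.resize(q["pixels"][160:220,300:365,::-1],None,fx=6,fy=6,interpolation=cv2.INTER_CUBIC)
cv2.imwrite("pics/f.png",np.hstack([a,b]))
s=readout.observe();print(s["tcp_pos"],s["joints"])
for X in ([.6565,-.1886,.052],[.5917,-.1946,.052]): print(proj(p,X),proj(q,X))
```

```text
[0.58390614 0.00346545 0.195052  ] [-1.95173755e-01  4.87567735e-01  1.39795292e+00  1.53316378e-03
  1.25337880e+00 -1.86421323e+00]
[[174.36534818 409.11692215]] [[180.07836137 324.0989375 ]]
[[203.00510134 411.78754767]] [[182.41137563 345.2186591 ]]
```

View pics/f.png

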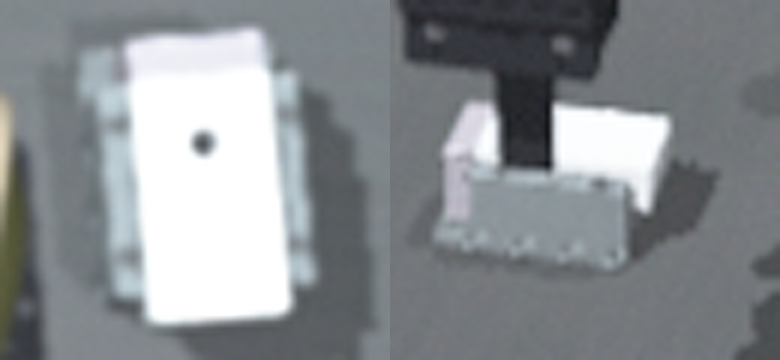

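```bash
cat >> h.py <<'E'
def holec(p,r0,c0,w=5):
    s=p["pixels"][r0-w:r0+w+1,c0-w:c0+w+1].astype(float).mean(-1); d=np.clip(s.max()-s-25,0,None)
    g=np.mgrid[r0-w:r0+w+1,c0-w:c0+w+1]; return (g*d).sum((1,2))/d.sum()
E
python3 - <<'E'
from h import *
p=get_image("top");q=get_image("side")
h=holec(p,173,408); print(h,onplane(p,h,.050))
im=p["pixels"].astype(int); m=np.zeros(im.shape[:2],np.uint8)
sub=im[178:202,226:250]; m[178:202,226:250]=(sub[...,2]>150)
n,l,s,c=cv2.connectedComponentsWithStats(m); k=1+np.argmax(s[1:,4]); print(s[k],c[k],onplane(p,c[k][::-1],.08))
for r in finder.spot_point(q,"pin")+finder.spot_point(p,"pin"): print(r,onplane(q,r["location"],.006))
E
```

```text
[173.4057971  408.38893818] [ 0.65893382 -0.18733861  0.05      ]
[231 185  10  10  84] [235.5952381  189.32142857] [0.61401773 0.19750709 0.08      ]
{'location': [287.4, 289.5], 'conf': 0.58} [0.6057927  0.20975675 0.006     ]
{'location': [184.3, 323.4], 'conf': 0.58} [ 0.67525414 -0.23675484  0.006     ]
{'location': [191.5, 240.8], 'conf': 0.74} [ 0.90935897 -0.1163132   0.006     ]
{'location': [190.3, 245.4], 'conf': 0.42} [ 0.89892044 -0.12713336  0.006     ]
```

Call:
drive_tool([
  {"translation": [0.145, 0.968, -0.3], "turn": [0, 0, 0]},
  {"translation": [0.145, 0.968, -0.3], "turn": [0, 0, 0]},
  {"translation": [0.145, 0.968, -0.3], "turn": [0, 0, 0]},
  {"translation": [0.145, 0.968, -0.3], "turn": [0, 0, 0]},
  {"translation": [0.145, 0.968, -0.3], "turn": [0, 0, 0]},
  {"translation": [0.145, 0.968, -0.3], "turn": [0, 0, 0]},
  {"translation": [0.145, 0.968, -0.3], "turn": [0, 0, 0]},
  {"translation": [0.145, 0.968, -0.3], "turn": [0, 0, 0]},
])

```text
clock: 9.25
tcp_pos: [0.6126, 0.1902, 0.134]
tcp_rot: [0.0, -0.045, 0.999, -0.0]
wrist_force: [0.2, 0.2, 0.5]
gripper_width: 0.0879
gripper_force: 0.0
```

Call:
drive_tool([
  {"translation": [0.007, 0.02, 0], "turn": [0, 0, 0]},
  {"translation": [0.007, 0.02, -0.1], "turn": [0, 0, 0]},
  {"translation": [0.007, 0.02, -0.1], "turn": [0, 0, 0]},
])

```text
clock: 9.5
tcp_pos: [0.6129, 0.1943, 0.1118]
tcp_rot: [-0.002, -0.045, 0.999, -0.0]
wrist_force: [0.0, 0.1, -1.3]
gripper_width: 0.0883
gripper_force: 0.0
```

Call:
drive_tool([
  {"translation": [0.005, 0.015, -0.08], "turn": [0, 0, 0]},
  {"translation": [0.005, 0.015, -0.16], "turn": [0, 0, 0]},
  {"translation": [0.005, 0.015, -0.21], "turn": [0, 0, 0]},
  {"translation": [0.005, 0.015, -0.23], "turn": [0, 0, 0]},
  {"translation": [0.005, 0.015, -0.23], "turn": [0, 0, 0]},
  {"translation": [0.005, 0.015, -0.23], "turn": [0, 0, 0]},
])

```text
clock: 10.0
tcp_pos: [0.615, 0.1985, 0.0688]
tcp_rot: [0.0, -0.046, 0.999, 0.0]
wrist_force: [-0.1, 0.7, 0.4]
gripper_width: 0.0882
gripper_force: 0.0
```

Call:
drive_tool([
  {"translation": [0, 0, 0], "turn": [0, 0, 0]},
  {"translation": [0, 0, 0], "turn": [0, 0, 0]},
  {"translation": [0, 0, 0], "turn": [0, 0, 0]},
  {"translation": [0, 0, 0], "turn": [0, 0, 0]},
  {"translation": [0, 0, 0], "turn": [0, 0, 0]},
  {"translation": [0, 0, 0], "turn": [0, 0, 0]},
  {"translation": [0, 0, 0], "turn": [0, 0, 0]},
  {"translation": [0, 0, 0], "turn": [0, 0, 0]},
  {"translation": [0, 0, 0], "turn": [0, 0, 0]},
  {"translation": [0, 0, 0], "turn": [0, 0, 0]},
], jaw=255, grip_force=15)

```text
clock: 10.83
tcp_pos: [0.6146, 0.1988, 0.0679]
tcp_rot: [-0.0, -0.046, 0.999, -0.0]
wrist_force: [-0.6, -0.3, -0.2]
gripper_width: 0.0235
gripper_force: 0.0
```

Call:
drive_tool([
  {"translation": [0, 0, 0], "turn": [0, 0, 0]},
  {"translation": [0, 0, 0], "turn": [0, 0, 0]},
  {"translation": [0, 0, 0], "turn": [0, 0, 0]},
  {"translation": [0, 0, 0], "turn": [0, 0, 0]},
], grip_force=25)

```text
clock: 11.17
tcp_pos: [0.6146, 0.1988, 0.068]
tcp_rot: [0.0, -0.046, 0.999, -0.0]
wrist_force: [0.3, -0.2, -0.8]
gripper_width: 0.0212
gripper_force: 25.0
```

Call:
drive_tool([
  {"translation": [0, 0, 0.1], "turn": [0, 0, 0]},
  {"translation": [0, 0, 0.2], "turn": [0, 0, 0]},
  {"translation": [0, 0, 0.3], "turn": [0, 0, 0]},
  {"translation": [0, 0, 0.4], "turn": [0, 0, 0]},
  {"translation": [0, 0, 0.45], "turn": [0, 0, 0]},
  {"translation": [0, 0, 0.45], "turn": [0, 0, 0]},
])

```text
clock: 11.67
tcp_pos: [0.6154, 0.199, 0.1601]
tcp_rot: [0.002, -0.046, 0.999, 0.0]
wrist_force: [0.1, -0.2, -0.7]
gripper_width: 0.021
gripper_force: 25.0
```

Call:
drive_tool([
  {"translation": [0.03, -0.15, 0], "turn": [0, 0, 0]},
  {"translation": [0.06, -0.3, 0], "turn": [0, 0, 0]},
  {"translation": [0.08, -0.45, 0], "turn": [0, 0, 0]},
  {"translation": [0.1, -0.6, 0], "turn": [0, 0, 0]},
  {"translation": [0.11, -0.75, 0], "turn": [0, 0, 0]},
  {"translation": [0.11, -0.9, 0], "turn": [0, 0, 0]},
  {"translation": [0.11, -0.965, 0], "turn": [0, 0, 0]},
])

```text
clock: 12.25
tcp_pos: [0.6361, 0.0025, 0.1563]
tcp_rot: [-0.001, -0.045, 0.999, -0.0]
wrist_force: [-0.0, 0.6, -1.7]
gripper_width: 0.0215
gripper_force: 25.0
```

Call:
drive_tool([
  {"translation": [0.03, -0.15, 0], "turn": [0, 0, 0]},
  {"translation": [0.06, -0.3, 0], "turn": [0, 0, 0]},
  {"translation": [0.08, -0.45, 0], "turn": [0, 0, 0]},
  {"translation": [0.1, -0.6, 0], "turn": [0, 0, 0]},
  {"translation": [0.1, -0.75, 0], "turn": [0, 0, 0]},
  {"translation": [0.1, -0.85, 0], "turn": [0, 0, 0]},
  {"translation": [0.1, -0.92, 0], "turn": [0, 0, 0]},
  {"translation": [0.1, -0.965, 0], "turn": [0, 0, 0]},
  {"translation": [0.1, -0.965, 0], "turn": [0, 0, 0]},
  {"translation": [0.1, -0.965, 0], "turn": [0, 0, 0]},
])

```text
clock: 13.08
tcp_pos: [0.6567, -0.1862, 0.1576]
tcp_rot: [-0.0, -0.046, 0.999, 0.0]
wrist_force: [0.5, 0.3, -1.3]
gripper_width: 0.0211
gripper_force: 25.0
```

Run:
```python
from h import *
p=get_image("top");q=get_image("side")
s=readout.observe();t=s["tcp_pos"];print(t,s["wrist_force"],s["gripper_width"])
a=cv2.resize(p["pixels"][150:210,375:440,::-1],None,fx=6,fy=6,interpolation=cv2.INTER_CUBIC)
b=cv2.resize(q["pixels"][150:210,295:360,::-1],None,fx=6,fy=6,interpolation=cv2.INTER_CUBIC)
cv2.imwrite("pics/g.png",np.hstack([a,b]))
for X in ([t[0],t[1],t[2]-.062],[t[0],t[1],t[2]-.025]): print(proj(q,X),(proj(q,X)[0]-[150,295])*6)
print((proj(q,[.6589,-.1873,.052])[0]-[150,295])*6)
```

```text
[ 0.65680655 -0.18570607  0.15794909] [-1.09824693  1.33207835 -0.87875153] 0.021167377133882306
[[167.71230888 323.589785  ]] [106.27385328 171.53871001]
[[156.45827188 323.49213115]] [ 38.74963125 170.95278692]
[180.98783422 169.28456457]
```

View pics/g.png

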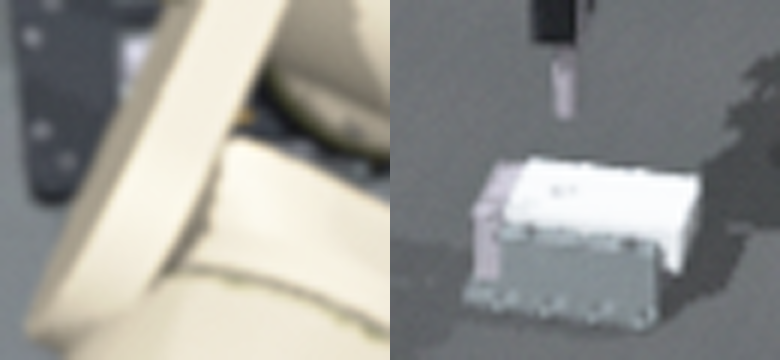

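Call:
drive_tool([
  {"translation": [0.01, -0.005, -0.05], "turn": [0, 0, 0]},
  {"translation": [0.01, -0.005, -0.1], "turn": [0, 0, 0]},
  {"translation": [0.01, -0.005, -0.15], "turn": [0, 0, 0]},
  {"translation": [0.01, -0.005, -0.18], "turn": [0, 0, 0]},
  {"translation": [0.01, -0.005, -0.19], "turn": [0, 0, 0]},
  {"translation": [0.01, -0.005, -0.19], "turn": [0, 0, 0]},
  {"translation": [0.01, -0.005, -0.19], "turn": [0, 0, 0]},
])

```text
clock: 13.77
tcp_pos: [0.6587, -0.1882, 0.1201]
tcp_rot: [0.0, -0.046, 0.999, -0.0]
wrist_force: [-0.2, -0.4, -1.3]
gripper_width: 0.0211
gripper_force: 25.0
```

Run:
```python
from h import *
q=get_image("side")
s=readout.observe();t=s["tcp_pos"];print(t,s["wrist_force"],s["gripper_width"])
cv2.imwrite("pics/h.png",cv2.resize(q["pixels"][155:200,295:360,::-1],None,fx=12,fy=12,interpolation=cv2.INTER_CUBIC))
f=lambda X:(proj(q,X)[0]-[155,295])*12+5.5
print(f([t[0],t[1],t[2]-.062]),f([t[0],t[1],.052]),f([t[0],t[1],t[2]-.03]))
print(f([.659,-.187,.052]),f([.669,-.187,.052]),f([.659,-.177,.052]))
```

```text
[ 0.65881396 -0.1882739   0.12044732] [ 0.11402961  0.12889942 -1.82041965] 0.021199410780905006
[283.57541527 345.40663698] [305.66603892 345.61346007] [171.73668588 344.36138757]
[307.98912314 343.31771611] [301.9555949  305.95572008] [327.25488997 330.66525746]
```

View pics/h.png

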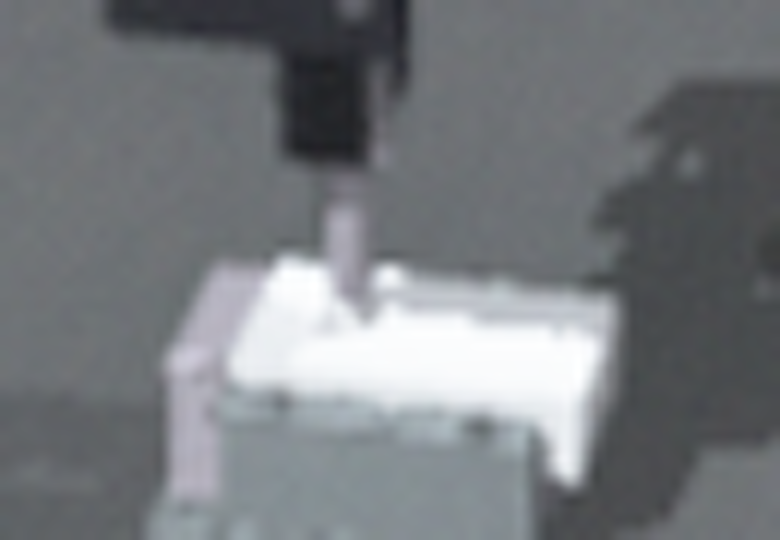

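Call:
drive_tool([
  {"translation": [0, 0, -0.01], "turn": [0, 0, 0]},
  {"translation": [0, 0, -0.02], "turn": [0, 0, 0]},
  {"translation": [0, 0, -0.03], "turn": [0, 0, 0]},
  {"translation": [0, 0, -0.035], "turn": [0, 0, 0]},
  {"translation": [0, 0, -0.035], "turn": [0, 0, 0]},
])

```text
clock: 14.23
tcp_pos: [0.6585, -0.1881, 0.1127]
tcp_rot: [-0.0, -0.046, 0.999, 0.0]
wrist_force: [0.6, 0.6, -1.6]
gripper_width: 0.0215
gripper_force: 25.0
```

Call:
drive_tool([
  {"translation": [0, 0, -0.004], "turn": [0, 0, 0]},
  {"translation": [0, 0, -0.008], "turn": [0, 0, 0]},
  {"translation": [0, 0, -0.008], "turn": [0, 0, 0]},
])

```text
clock: 14.48
tcp_pos: [0.6586, -0.1881, 0.1112]
tcp_rot: [-0.0, -0.046, 0.999, 0.0]
wrist_force: [0.7, 0.7, -1.4]
gripper_width: 0.0211
gripper_force: 25.0
```

Call:
drive_tool([
  {"translation": [0, 0, -0.004], "turn": [0, 0, 0]},
  {"translation": [0, 0, -0.008], "turn": [0, 0, 0]},
  {"translation": [0, 0, -0.008], "turn": [0, 0, 0]},
])

```text
clock: 14.73
tcp_pos: [0.6586, -0.1881, 0.1095]
tcp_rot: [-0.0, -0.046, 0.999, 0.0]
wrist_force: [0.2, -0.1, -0.7]
gripper_width: 0.0215
gripper_force: 25.0
```

Call:
drive_tool([
  {"translation": [0, 0, -0.005], "turn": [0, 0, 0]},
  {"translation": [0, 0, -0.01], "turn": [0, 0, 0]},
  {"translation": [0, 0, -0.015], "turn": [0, 0, 0]},
  {"translation": [0, 0, -0.015], "turn": [0, 0, 0]},
])

```text
clock: 15.07
tcp_pos: [0.6585, -0.1882, 0.1065]
tcp_rot: [-0.0, -0.046, 0.999, 0.0]
wrist_force: [0.1, 0.9, -0.0]
gripper_width: 0.0215
gripper_force: 25.0
```

Call:
drive_tool([
  {"translation": [0, 0, -0.005], "turn": [0, 0, 0]},
  {"translation": [0, 0, -0.01], "turn": [0, 0, 0]},
  {"translation": [0, 0, -0.015], "turn": [0, 0, 0]},
  {"translation": [0, 0, -0.02], "turn": [0, 0, 0]},
  {"translation": [0, 0, -0.02], "turn": [0, 0, 0]},
])

```text
clock: 15.48
tcp_pos: [0.6585, -0.1881, 0.1023]
tcp_rot: [-0.0, -0.046, 0.999, 0.0]
wrist_force: [0.6, 0.0, -1.7]
gripper_width: 0.0209
gripper_force: 25.0
```

Tip is at ~40 mm with no load: it is in. Continue carefully.

Call:
drive_tool([
  {"translation": [0, 0, -0.005], "turn": [0, 0, 0]},
  {"translation": [0, 0, -0.01], "turn": [0, 0, 0]},
  {"translation": [0, 0, -0.015], "turn": [0, 0, 0]},
  {"translation": [0, 0, -0.02], "turn": [0, 0, 0]},
  {"translation": [0, 0, -0.025], "turn": [0, 0, 0]},
  {"translation": [0, 0, -0.025], "turn": [0, 0, 0]},
])

```text
clock: 15.98
tcp_pos: [0.6585, -0.1881, 0.0975]
tcp_rot: [-0.0, -0.046, 0.999, 0.0]
wrist_force: [-0.5, 1.3, 0.1]
gripper_width: 0.0209
gripper_force: 25.0
```

Call:
drive_tool([
  {"translation": [0, 0, -0.005], "turn": [0, 0, 0]},
  {"translation": [0, 0, -0.01], "turn": [0, 0, 0]},
  {"translation": [0, 0, -0.015], "turn": [0, 0, 0]},
  {"translation": [0, 0, -0.02], "turn": [0, 0, 0]},
  {"translation": [0, 0, -0.025], "turn": [0, 0, 0]},
  {"translation": [0, 0, -0.025], "turn": [0, 0, 0]},
])

```text
clock: 16.48
tcp_pos: [0.6585, -0.1881, 0.0925]
tcp_rot: [-0.0, -0.046, 0.999, 0.0]
wrist_force: [1.1, 0.1, -1.0]
gripper_width: 0.0212
gripper_force: 25.0
```

Call:
drive_tool([
  {"translation": [0, 0, -0.005], "turn": [0, 0, 0]},
  {"translation": [0, 0, -0.01], "turn": [0, 0, 0]},
  {"translation": [0, 0, -0.015], "turn": [0, 0, 0]},
  {"translation": [0, 0, -0.02], "turn": [0, 0, 0]},
  {"translation": [0, 0, -0.025], "turn": [0, 0, 0]},
  {"translation": [0, 0, -0.025], "turn": [0, 0, 0]},
])

```text
clock: 16.98
tcp_pos: [0.6585, -0.1881, 0.0874]
tcp_rot: [-0.0, -0.046, 0.999, 0.0]
wrist_force: [0.3, 0.5, -2.0]
gripper_width: 0.0212
gripper_force: 25.0
```

Call:
drive_tool([
  {"translation": [0, 0, -0.005], "turn": [0, 0, 0]},
  {"translation": [0, 0, -0.01], "turn": [0, 0, 0]},
  {"translation": [0, 0, -0.015], "turn": [0, 0, 0]},
  {"translation": [0, 0, -0.02], "turn": [0, 0, 0]},
  {"translation": [0, 0, -0.025], "turn": [0, 0, 0]},
  {"translation": [0, 0, -0.03], "turn": [0, 0, 0]},
])

```text
clock: 17.48
tcp_pos: [0.6586, -0.1881, 0.0817]
tcp_rot: [0.0, -0.046, 0.999, 0.0]
wrist_force: [0.9, 2.2, 0.5]
gripper_width: 0.0216
gripper_force: 25.0
```

Call:
drive_tool([
  {"translation": [0, 0, -0.005], "turn": [0, 0, 0]},
  {"translation": [0, 0, -0.01], "turn": [0, 0, 0]},
  {"translation": [0, 0, -0.015], "turn": [0, 0, 0]},
  {"translation": [0, 0, -0.02], "turn": [0, 0, 0]},
  {"translation": [0, 0, -0.025], "turn": [0, 0, 0]},
  {"translation": [0, 0, -0.03], "turn": [0, 0, 0]},
])

```text
clock: 17.98
tcp_pos: [0.6586, -0.1881, 0.0757]
tcp_rot: [0.0, -0.046, 0.999, 0.0]
wrist_force: [-0.6, 3.4, -0.2]
gripper_width: 0.0215
gripper_force: 25.0
```

Call:
drive_tool([
  {"translation": [0, 0, -0.003], "turn": [0, 0, 0]},
  {"translation": [0, 0, -0.006], "turn": [0, 0, 0]},
  {"translation": [0, 0, -0.006], "turn": [0, 0, 0]},
])

```text
clock: 18.23
tcp_pos: [0.6586, -0.1881, 0.0744]
tcp_rot: [-0.0, -0.046, 0.999, 0.0]
wrist_force: [0.4, 3.2, -0.6]
gripper_width: 0.021
gripper_force: 25.0
```

Call:
drive_tool([
  {"translation": [0, 0.0015, -0.003], "turn": [0, 0, 0]},
  {"translation": [0, 0.0015, -0.006], "turn": [0, 0, 0]},
  {"translation": [0, 0.0015, -0.006], "turn": [0, 0, 0]},
])

```text
clock: 18.48
tcp_pos: [0.6586, -0.188, 0.0732]
tcp_rot: [-0.0, -0.046, 0.999, -0.0]
wrist_force: [0.0, 2.1, -0.0]
gripper_width: 0.0211
gripper_force: 25.0
```

Call:
drive_tool([
  {"translation": [0, 0, -0.003], "turn": [0, 0, 0]},
  {"translation": [0, 0, -0.005], "turn": [0, 0, 0]},
  {"translation": [0, 0, -0.005], "turn": [0, 0, 0]},
])

```text
clock: 18.73
tcp_pos: [0.6586, -0.1879, 0.0723]
tcp_rot: [-0.0, -0.046, 0.999, -0.0]
wrist_force: [0.9, 1.4, -1.1]
gripper_width: 0.0215
gripper_force: 25.0
```

Call:
drive_tool([
  {"translation": [0, 0, -0.002], "turn": [0, 0, 0]},
  {"translation": [0, 0, -0.002], "turn": [0, 0, 0]},
  {"translation": [0, 0, -0.002], "turn": [0, 0, 0]},
])

```text
clock: 18.98
tcp_pos: [0.6586, -0.1879, 0.072]
tcp_rot: [0.0, -0.046, 0.999, -0.0]
wrist_force: [0.9, 1.9, -0.5]
gripper_width: 0.0211
gripper_force: 25.0
```

Call:
drive_tool([
  {"translation": [0, 0, -0.002], "turn": [0, 0, 0]},
  {"translation": [0, 0, -0.002], "turn": [0, 0, 0]},
  {"translation": [0, 0, -0.002], "turn": [0, 0, 0]},
])

```text
clock: 19.23
tcp_pos: [0.6587, -0.1879, 0.0719]
tcp_rot: [0.0, -0.046, 0.999, -0.0]
wrist_force: [-0.7, 1.4, 2.8]
gripper_width: 0.021
gripper_force: 25.0
```

Call:
drive_tool([
  {"translation": [0, 0, -0.0015], "turn": [0, 0, 0]},
  {"translation": [0, 0, -0.0015], "turn": [0, 0, 0]},
  {"translation": [0, 0, -0.0015], "turn": [0, 0, 0]},
])

```text
clock: 19.48
tcp_pos: [0.6588, -0.1879, 0.0719]
tcp_rot: [0.0, -0.046, 0.999, -0.0]
wrist_force: [-1.0, 1.8, 5.5]
gripper_width: 0.0213
gripper_force: 25.0
```

Seated. Release in place and rise.

Call:
drive_tool([
  {"translation": [0, 0, 0.002], "turn": [0, 0, 0]},
  {"translation": [0, 0, 0.002], "turn": [0, 0, 0]},
  {"translation": [0, 0, 0.002], "turn": [0, 0, 0]},
  {"translation": [0, 0, 0.002], "turn": [0, 0, 0]},
  {"translation": [0, 0, 0.002], "turn": [0, 0, 0]},
  {"translation": [0, 0, 0.002], "turn": [0, 0, 0]},
  {"translation": [0, 0, 0.002], "turn": [0, 0, 0]},
  {"translation": [0, 0, 0.002], "turn": [0, 0, 0]},
], jaw=0)

```text
clock: 20.15
tcp_pos: [0.6586, -0.1879, 0.0716]
tcp_rot: [-0.0, -0.046, 0.999, 0.0]
wrist_force: [-0.4, -0.4, 0.1]
gripper_width: 0.0725
gripper_force: 0.0
```

Call:
drive_tool([
  {"translation": [0, 0, 0.05], "turn": [0, 0, 0]},
  {"translation": [0, 0, 0.15], "turn": [0, 0, 0]},
  {"translation": [0, 0, 0.3], "turn": [0, 0, 0]},
  {"translation": [0, 0, 0.5], "turn": [0, 0, 0]},
  {"translation": [0, 0, 0.6], "turn": [0, 0, 0]},
  {"translation": [-0.2, 0.2, 0.6], "turn": [0, 0, 0]},
  {"translation": [-0.3, 0.4, 0.6], "turn": [0, 0, 0]},
  {"translation": [-0.4, 0.6, 0.6], "turn": [0, 0, 0]},
  {"translation": [-0.5, 0.8, 0.6], "turn": [0, 0, 0]},
  {"translation": [-0.5, 0.95, 0.6], "turn": [0, 0, 0]},
])

```text
clock: 20.98
tcp_pos: [0.5588, -0.0069, 0.1927]
tcp_rot: [0.0, -0.045, 0.999, -0.0]
wrist_force: [-0.2, 0.1, 0.1]
gripper_width: 0.0879
gripper_force: 0.0
```

Run:
```python
from h import *
p=get_image("top");q=get_image("side")
s=readout.observe();print(s["tcp_pos"],s["wrist_force"],s["clock"])
a=cv2.resize(p["pixels"][150:210,375:440,::-1],None,fx=6,fy=6,interpolation=cv2.INTER_CUBIC)
b=cv2.resize(q["pixels"][150:210,295:360,::-1],None,fx=6,fy=6,interpolation=cv2.INTER_CUBIC)
cv2.imwrite("pics/i.png",np.hstack([a,b]))
```

```text
[ 0.55939565 -0.00331992  0.19308817] [-0.01707559 -1.51171839 -0.08255723] 21.0833
```

View pics/i.png

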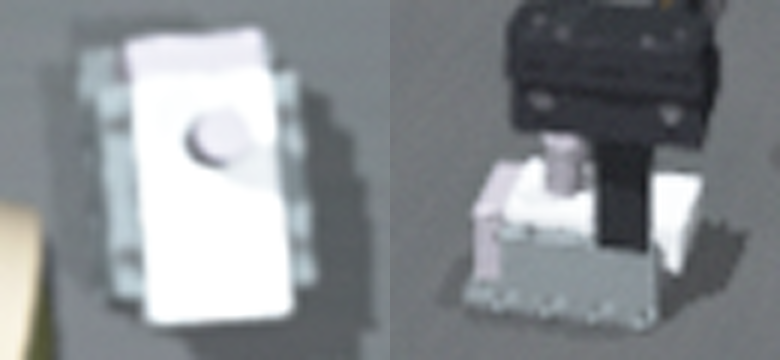

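The pin head sits upright and flush on the pack at crop pixels (215,135) in the top view. The plates are against the stop and the gripper is clear.

```bash
python3 -c "
from workcell import bot; print(bot.finish_job())"
```

```text
the job is handed in; nothing more can be done
None
```

The job is handed in at about 21 s on the clock: the three plates were pushed against the stop (about 10 N at most), the pin went through all three into the hole below, and its head sits flush on the pack; I let go of it and did not touch the tin or the bush.

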